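# Seat the converters on the earth bar and hold the bonding probe

### The arm

A 6-joint arm with a two-finger parallel gripper is mounted at the origin on the work surface. World frame = base frame: x ahead of the robot, y to its left, z up, the work surface at z = 0. Lengths are in m, angles in degrees, forces in N, time in s.
With the tool pointing down it reaches from about 0.4 to 0.825 m from the base axis. Payload 7 kg.
Tool frame: the origin (TCP) lies at the very end of the fingers, on their centre line; the grasp point (between the pads) lies manip.hold_point_z behind it (manip.hold_point_z is the distance from the TCP to the grasp point, in m); z points along the fingers, x is the direction in which the jaws open and shut, and the axes are right-handed (so a half turn about z gives the same grasp; the last joint's range is limited). The gripper opens to 85 mm and grips with 20 to 120 N. Pads are 22 mm wide; open, the fingers measure 114 mm over their backs; the gripper's body (76 mm by 85 mm) begins 54 mm behind the grasp point. The pads swing forward as they close: fully open they stand 13 mm farther back than shut.
Start: joints at [85.147, 20.546, 0.682, 0, -70.136, -16.507], TCP at [0.246, 0.629, 0.231] pointing down, gripper open.
Joint ranges: [-176.03, 176.03], [-82.01, 121.73], [-58.28, 71.71], [-173.87, 95.51], [-174.79, -0.11], [-173.66, 173.66]. Speed limits (degrees/s): [136.94, 136.94, 172.46, 180, 180, 180].

### API

Orientations are given as a 3x3 rotation matrix whose columns are the frame's x, y, z axes.
In Python, from rig import manip gives the robot as it stands. The module is installed in compiled form; this text tells all that it offers.
- The arm moves only by the tool apply_moves, never from a script. Its argument "moves" is a list that holds one entry, the list of rows, each a list of 4 numbers: the shift along the tool's x, y, z in mm, then the turn about the tool's z in degrees. A call has 1 to 12 rows; each row is the pose to reach, as a shift and turn from the pose commanded when the call began, along the tool's axes at that moment; what a row does not reach only later rows make up. A row lasts 1/8 s, in which the tool goes at most 62.5 mm and 10.7 degrees, less where a joint would pass 70% of its speed; a pose out of reach is approached as far as the arm can. A call with a gripper value outside its range is refused whole. "grip" is the finger opening in mm, from 0 to 85.4, set as the call begins (left out, the last holds). The fingers move at their own pace and stop on an object; the grip force is fixed at half the most. Time passes only in rows, so rows that repeat a pose let the fingers close. It gives the time, the measured TCP pose, the force and the opening at its end, in the units of the state.
- manip.state(): the state, without advancing time (a new reading comes with each control period).
- manip.camera(name): name is "scene" or "top"; returns the picture (384x512x3 uint8, red, green, blue); there is no depth.
- manip.calibration(name): a dict with "camera_matrix" (3x3 intrinsics, pixels), "world_from_camera" (4x4, takes a point from camera to world coordinates). Camera axes: x right, y down, z forward; pixel columns grow to the right and rows downward; lengths in m; the calibration is good to about 2 mm. A picture is of the moment at which its call begins. calibration takes no time and is no camera call.
- manip.close_job(): hands the job in, once; it reports no verdict.
The state is a dict: "t": time; "q": joint angles; "dq": joint speeds; "effort": joint torques, N m; "eef_pos": TCP position; "eef_rot": TCP orientation; "wrist_force": force on the tool from outside, world axes, zero at the start; "wrist_torque": the same for the moment, N m; "finger_gap": finger opening in m.
Only numpy, scipy, OpenCV 4.12 (cv2) and the standard library are available. Lean on these libraries where they do the work, as an engineer would, in place of code of your own. Each camera call takes 0.05 s, during which the arm holds its last target. There are 200 camera calls.

### The job

Nudge the three small steel converter boxes back along the table until each one's back face sits flat and square against the copper earth bar. Then lift the spring-tipped test probe out of its stand and set its tip on the middle of the round brass pad on top of one box, holding the probe upright and pressing gently, so that the spring tip is pushed in about half of its travel; the boxes must stay against the bar. Finish while still holding the probe there, and leave everything else on the table alone.

Things in the scene. Friction and masses are not known exactly. Their poses are not given: they have to be found in the camera images.
- earth_bar: fixed straight copper bar with square edges, 360 mm long along its own y, 25 mm wide along x, top 26 mm above the table; origin on the table under its centre; the boxes go against its front face, the long upright face towards the robot, 12.5 mm from the origin on its -x side. A box sitting square against it has its origin 47.5 mm from the bar's origin along the bar's -x, and the box's x axis parallel to the bar's
- unit_round: loose dark steel box (media converter), 70 mm along its own x, 60 mm along y, 30 mm high, 0.25 to 0.5 kg, standing flat on the table; origin at the centre of its underside; +x points out of its back face (35 mm from the origin), the face with two small sockets is its front (-x). On its top, in the middle, a round brass pad of 20 mm diameter, 3 mm high: the only round pad
- round_pad (a point): centre of the top face of the round brass pad, 33 mm above the underside of its box; z up
- unit_square: loose dark steel box (media converter), 70 mm along its own x, 60 mm along y, 30 mm high, 0.25 to 0.5 kg, standing flat on the table; origin at the centre of its underside; +x points out of its back face (35 mm from the origin), the face with two small sockets is its front (-x). On its top, in the middle, a square brass pad of 20 x 20 mm, 3 mm high
- unit_plain: loose dark steel box (media converter), 70 mm along its own x, 60 mm along y, 30 mm high, 0.25 to 0.5 kg, standing flat on the table; origin at the centre of its underside; +x points out of its back face (35 mm from the origin), the face with two small sockets is its front (-x). Its top has only four thin dark vent slots and no pad
- stand: fixed block of grey plastic, 70 x 70 x 60 mm high, with an upright through hole of 16.5 mm in the middle of its top, in which the probe stands; origin at the centre of its underside
- probe: loose 0.1 kg test probe, upright in the stand, tip down; z up along the handle. Origin: on its axis, underside of a round black collar (32 mm across, 6 high) that rests on the stand. Above, a square grey handle, 24 x 24 mm (sides along own x, y), 6 to 96 mm above the origin; below, in the hole, a 14 mm barrel to -30 mm and the thin brass spring tip to -48 mm. Grip it by the handle's flats
- probe_tip (a point): the very end of the probe's spring tip (6 mm diameter, rounded), 48 mm below the probe's origin when not pressed; moves up into the barrel as it is pressed
- plunger (a joint): how far the spring tip is pushed in, in m: 0 free, 0.012 fully in; the spring pushes back with 0.6 N at 0 and 0.3 N more for each mm (2.4 N half way)
- parts_box: fixed open cardboard box with small parts, 160 x 110 x 50 mm; origin at the centre of its underside; not used
- screwdriver: screwdriver with black handle, 160 mm long, lying on the table; a bystander to leave alone
- tape_roll: roll of black tape, 76 mm across, 19 mm high, lying flat; a bystander to leave alone
- jack: small loose socket insert of white plastic, 30 x 17 x 22 mm; a bystander to leave alone
- mug: white mug, 80 mm across, 90 mm high; a bystander to leave alone
- tester: grey hand-held tester with a screen and a dial, 110 x 65 x 31 mm, lying flat; a bystander to leave alone
- marker: black marker pen, 13 mm thick, 130 mm long, lying; a bystander to leave alone
There are look-alikes about, which are no part of the job. What is shaped like the unit_round but blue or turquoise is not meant.

How it is judged (in metres and radians):
On the way, in this order (a step that is already met when the one before it is completed fails the run):
1. all three boxes sit square against the earth bar (x of unit_round in the frame of earth_bar between -0.0505 and -0.0445 m and angle between the x axis of each of unit_round, unit_square, unit_plain and the x axis of earth_bar, either way round below 0.06 rad and y of unit_round in the frame of earth_bar between -0.165 and 0.165 m and angle between each of unit_round, unit_square, unit_plain's own z axis and vertical below 0.06 rad and height (world z) of each of unit_round, unit_square, unit_plain below 0.006 m and x of unit_square in the frame of earth_bar between -0.0505 and -0.0445 m and y of unit_square in the frame of earth_bar between -0.165 and 0.165 m and x of unit_plain in the frame of earth_bar between -0.0505 and -0.0445 m and y of unit_plain in the frame of earth_bar between -0.165 and 0.165 m and contact force between the fingers and probe below 0.05 N), for 0.2 s.
2. the probe is lifted clear of its stand (z of probe in the frame of stand above 0.1 m and contact force between probe and stand below 0.05 N and contact force between the fingers and probe above 0.5 N), for 0.1 s.
At the end, for the whole second after the job is handed in: Probe held still in the gripper, clear of its stand, upright within 7 degrees, tip within 8 mm of the round pad's centre, pushed in 3 to 9.5 mm with 0.8 to 5 N; all three boxes flat on the table, backs against the bar (gap under 3 mm, within 3.4 degrees), along its length (x of unit_round in the frame of earth_bar between -0.0505 and -0.0445 m and angle between the x axis of each of unit_round, unit_square, unit_plain and the x axis of earth_bar, either way round below 0.06 rad and y of unit_round in the frame of earth_bar between -0.165 and 0.165 m and angle between each of unit_round, unit_square, unit_plain's own z axis and vertical below 0.06 rad and height (world z) of each of unit_round, unit_square, unit_plain below 0.006 m and x of unit_square in the frame of earth_bar between -0.0505 and -0.0445 m and y of unit_square in the frame of earth_bar between -0.165 and 0.165 m and x of unit_plain in the frame of earth_bar between -0.0505 and -0.0445 m and y of unit_plain in the frame of earth_bar between -0.165 and 0.165 m and horizontal distance between probe_tip and round_pad below 0.008 m and distance between probe_tip and round_pad below 0.01 m and value of joint plunger between 0.003 and 0.0095 m and contact force between probe and unit_round between 0.8 and 5 N and angle between probe's own z axis and vertical below 0.12 rad and height (world z) of probe above 0.06 m and contact force between the fingers and probe above 0.5 N and contact force between probe and stand below 0.05 N and linear speed of probe below 0.02 m/s); the arm keeps its last pose, push and grip.
It fails at once if the probe is pressed hard on a box (over 15 N) (contact force between probe and unit_round above 15 N or contact force between probe and unit_square above 15 N or contact force between probe and unit_plain above 15 N).
It fails at once if a bystander is moved by more than 20 mm (distance of any of screwdriver, tape_roll, jack, mug, tester, marker from where it was at the start of the episode above 0.02 m).
It also fails if it takes over 64 s, if anything falls off the work surface, if the arm or the gripper's body presses on something with over 40 N, if the wrist force passes 120 N, or if a joint passes its speed limit or range.

## Working session

There is one attempt and no reset: what is moved stays moved. The work goes in short steps, Python scripts to look and compute and a tool call to move; the robot and the scene stay as the last step left them, time stands still between calls to the robot, and variables do not carry over. Pictures are saved under pics/ and viewed, about 8 in all and at most 12, crops included, and the job is handed in when it is done.

Besides the shell and the picture viewer there is one more tool, called after ">>>" in YAML: its name, and indented under it one key for each argument. apply_moves: Moves the arm, as the interface text tells. Its arguments: {"type":"object","properties":{"moves":{"type":"array","items":{"type":"array","items":{"type":"array","items":{"type":"number"}}}},"grip":{"type":"number"}},"required":["moves"]}

```bash
mkdir -p pics; python3 - <<'E'
from rig import manip
import cv2,numpy as np
s=manip.state();print(s)
print(manip.hold_point_z)
for n in("top","scene"):
    im=manip.camera(n);c=manip.calibration(n);print(n,c)
    cv2.imwrite(f"pics/{n}0.png",cv2.resize(im[:,:,::-1],(800,600),interpolation=cv2.INTER_CUBIC)); np.save(f"pics/{n}0.npy",im)
E
```

```text
{'t': 0.0, 'q': array([ 8.51474513e+01,  2.05901628e+01,  6.33284274e-01, -2.03576033e-02,
       -7.01350911e+01, -1.65069192e+01]), 'dq': array([-0.00844157, -0.08579078, -0.06114554, -0.00016289, -0.01027717,
       -0.11122716]), 'effort': array([ 1.55885991e-03, -5.83318806e+01,  2.93420041e+01,  6.93667352e+00,
       -5.99776773e-03, -1.32005468e-06]), 'eef_pos': array([0.2456945 , 0.62817735, 0.23037357]), 'eef_rot': array([[-3.64330353e-01, -9.31269657e-01, -4.68749905e-04],
       [-9.31268342e-01,  3.64330629e-01, -1.57112995e-03],
       [ 1.63392560e-03, -1.35878381e-04, -9.99998656e-01]]), 'wrist_force': array([-0.53735855,  0.14858815,  0.1556354 ]), 'wrist_torque': array([-0.04448276,  0.01550559,  0.01206874]), 'finger_gap': 0.08517694181862423}
0.0187
top {'camera_matrix': array([[467.37778965,   0.        , 255.52872586],
       [  0.        , 467.37778965, 188.16388702],
       [  0.        ,   0.        ,   1.        ]]), 'world_from_camera': array([[ 0.02432131, -0.99711513,  0.07190196,  0.43635391],
       [-0.99963753, -0.0250873 , -0.00976935,  0.00737596],
       [ 0.01154499, -0.07163829, -0.99736386,  1.18014665],
       [ 0.        ,  0.        ,  0.        ,  1.        ]])}
scene {'camera_matrix': array([[351.85728933,   0.        , 256.23692151],
       [  0.        , 351.85728933, 192.00768306],
       [  0.        ,   0.        ,   1.        ]]), 'world_from_camera': array([[-0.87633383,  0.33956811, -0.34166141,  0.84474765],
       [ 0.48159065,  0.63301431, -0.60610504,  0.54715353],
       [ 0.01046262, -0.6956913 , -0.71826468,  0.71737127],
       [ 0.        ,  0.        ,  0.        ,  1.        ]])}
```

View pics/top0.png

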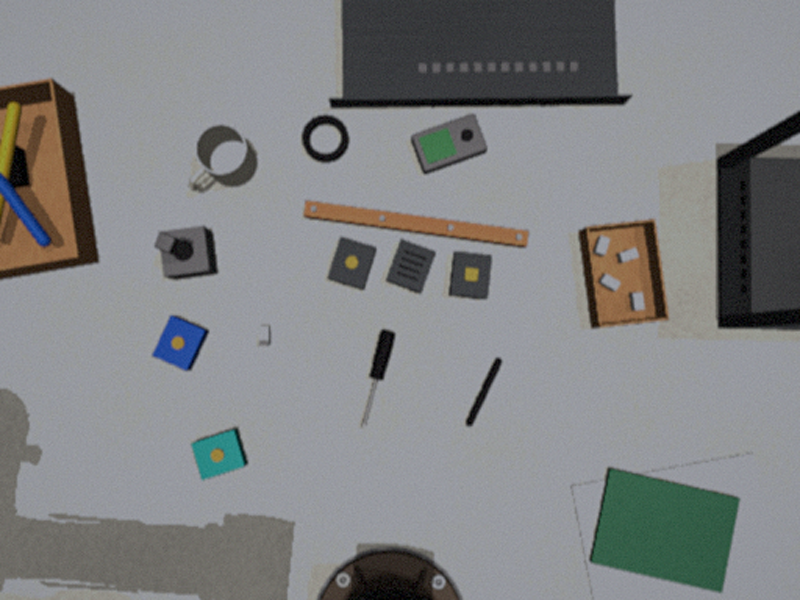

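View pics/scene0.png

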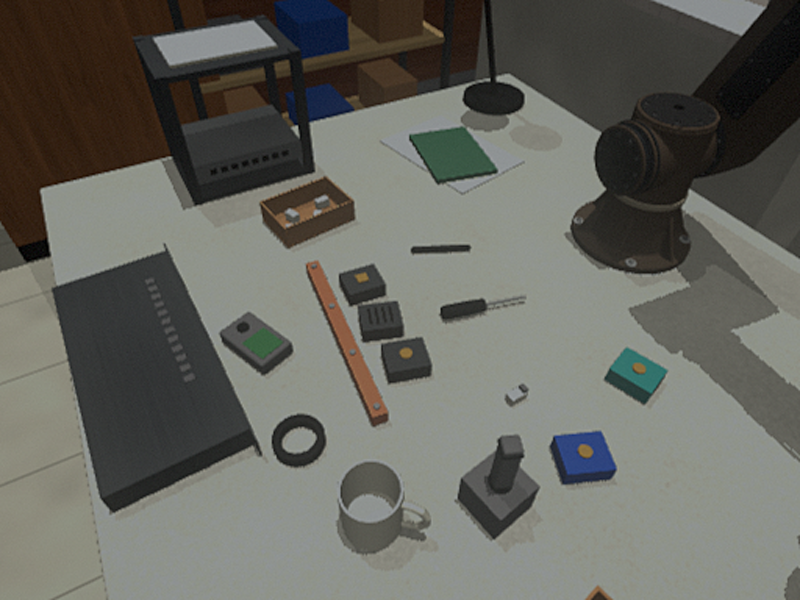

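The top view shows the copper bar running from (305,208) to (528,238). In front of it are three dark boxes: round pad (351,263), vents (410,266), square pad (471,275). The stand with the probe is at (187,252). Possible mix-ups for unit_round are the blue box (180,343), the turquoise box (218,453) and the dark square-pad box (471,275). I choose the dark one at (351,263), and I'll check it in a crop.

```bash
cat > h.py <<'E'
import numpy as np,cv2
from rig import manip
def ray(n,px,z):
    c=manip.calibration(n);K=c["camera_matrix"];T=c["world_from_camera"]
    px=np.atleast_2d(np.float64(px));d=np.c_[px,np.ones(len(px))]@np.linalg.inv(K).T@T[:3,:3].T
    o=T[:3,3];return o+d*((z-o[2])/d[:,2])[:,None]
def proj(n,P):
    c=manip.calibration(n);T=np.linalg.inv(c["world_from_camera"])
    p=(np.atleast_2d(P)@T[:3,:3].T+T[:3,3])@c["camera_matrix"].T;return p[:,:2]/p[:,2:]
def rect(pts):
    (c,s,a)=cv2.minAreaRect(np.float32(pts[:,:2]*1000));return np.round(c,1),np.round(s,1),round(a,1)
def bar(im):
    hsv=cv2.cvtColor(im,cv2.COLOR_RGB2HSV);m=cv2.inRange(hsv,(3,90,60),(22,255,255))
    m[:110]=0;m[170:]=0;m[:,:185]=0;m[:,345:]=0
    ct=max(cv2.findContours(m,0,2)[0],key=cv2.contourArea)
    return rect(ray("top",ct[:,0],.026))
def boxes(im,roi=(140,200,200,330)):
    r0,r1,c0,c1=roi;g=cv2.cvtColor(im,cv2.COLOR_RGB2HSV)
    m=cv2.inRange(g[:,:,2],0,105);br=cv2.inRange(g,(10,90,60),(30,255,255))
    k=np.zeros_like(m);k[r0:r1,c0:c1]=255;hs=cv2.inRange(g,(3,90,60),(30,255,255))
    m=cv2.morphologyEx(m&k&~hs,cv2.MORPH_OPEN,np.ones((3,3)))
    for ct in sorted(cv2.findContours(m,0,2)[0],key=lambda c:c[:,0,0].min()):
        if cv2.contourArea(ct)>250: print("box px",ct[:,0].mean(0).round(),rect(ray("top",ct[:,0],.03)))
    # pads
    k[r0:r1]=k[r0:r1];b=br&k
    for ct in cv2.findContours(b,0,2)[0]:
        M=cv2.moments(ct)
        if 40<M['m00']<300:
            p=[M['m10']/M['m00'],M['m01']/M['m00']];print("pad",np.round(p,1),ray("top",p,.033).round(4))
E
python3 - <<'E'
from h import *
im=np.load("pics/top0.npy");print(bar(im));boxes(im)
a=cv2.resize(im[120:200,190:345],None,fx=5,fy=5,interpolation=2)[:,:,::-1]
b=cv2.resize(im[135:185,90:150],None,fx=8,fy=8,interpolation=2)[:,:,::-1]
c=np.zeros((800,800,3),np.uint8);c[:400,:775]=a;c[400:800,:480]=b[:400]
s=np.load("pics/scene0.npy")[275:345,290:350];d=cv2.resize(s,None,fx=5,fy=5,interpolation=2)[:,:,::-1];c[400:750,490:790]=d
cv2.imwrite("pics/crop1.png",cv2.resize(c,(600,600)))
E
```

```text
(array([633.4, -27.1]), array([357.,  26.]), 83.7)
box px [225. 168.] (array([566.5,  73. ]), array([61.4, 71.8]), 74.3)
box px [262. 170.] (array([563.8, -19.3]), array([59.5, 72.4]), 72.9)
box px [300. 174.] (array([ 553. , -114.4]), array([62. , 71.4]), 84.8)
pad [301.2 175.2] [[ 0.554  -0.1159  0.033 ]]
pad [224.7 167.5] [[0.5683 0.0735 0.033 ]]
```

View pics/crop1.png

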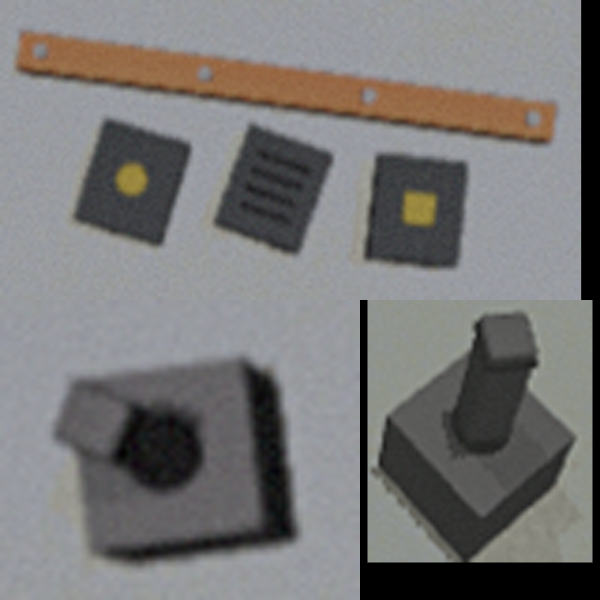

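The crop confirms it: the left dark box has the only round pad, the right one has the square pad and the middle one has vents. The probe handle leans left only because of perspective. Next I work out the push poses and the probe pose.

```bash
cat >> h.py <<'E'
BO=np.array([633.4,-27.1]);BA=np.radians(-6.3);BX=np.array([np.cos(BA),np.sin(BA)]);BY=np.array([-BX[1],BX[0]])
def tobar(p): d=np.array(p)[:2]-BO;return d@BX,d@BY
def frombar(x,y): return BO+x*BX+y*BY
def go(p,z,jaw=None):  # mm; jaw = direction of tool x mod 180
    s=manip.state();R=s["eef_rot"];d=np.r_[p,z]-s["eef_pos"]*1000;t=0
    if jaw is not None:
        t=-(jaw-np.degrees(np.arctan2(R[1,0],R[0,0])));t=(t+90)%180-90
    print("move",(R.T@d).round(1),"turn",round(t,1))
E
python3 - <<'E'
from h import *
im=np.load("pics/top0.npy");sc=np.load("pics/scene0.npy")
go(frombar(-142,92),150,83.7);
print("screwdriver end",ray("top",[[248,212]],.015)[0],"tobar",tobar(ray("top",[[248,212]],.015)[0]*1000))
# stand hole: collar centre, top z .066 ; handle top z .156
print("collar",ray("top",[[90+163*600/450/8*1.0,135]],.066))
crop=im[140:175,95:125]
print(cv2.cvtColor(crop,cv2.COLOR_RGB2GRAY)[:, :].tolist().__repr__()[:0])
# handle top quad corners from crop (600px view: scale = 8*0.75=6 px, offset 90,135-300/6)
q=np.array([[78,380],[135,402],[112,465],[55,437]])/6+[90,135-50]
w=ray("top",q,.156);print("handle top",w.round(4),rect(w),w.mean(0))
st=np.array([[75,382],[245,358],[268,530],[95,552]])/6+[90,85]
w=ray("top",st,.060);print("stand",rect(w))
c=np.array([[163,447]])/6+[90,85];print("collar",ray("top",c,.066))
qs=np.array([[480,317],[528,315],[533,352],[487,362]])-[367,300.];qs=qs/3.75+[290,275]
w=ray("scene",qs,.156);print("scene handle top",w.round(4),rect(w))
E
```

```text
move [ 417.  -438.7   81.2] turn -15.1
screwdriver end [0.46039416 0.0132573  0.015     ] tobar (np.float64(-176.38963520491086), np.float64(21.128904191306972))
collar [[0.63628199 0.33177207 0.066     ]]

handle top [[0.5897 0.3353 0.156 ]
 [0.5821 0.3141 0.156 ]
 [0.5586 0.3214 0.156 ]
 [0.5684 0.3427 0.156 ]] (array([574.1, 328.4]), array([23.3, 24.8]), 70.8) [0.57467381 0.3283693  0.156     ]
stand (array([574.3, 327.5]), array([70.2, 69.4]), 9.7)
collar [[0.57708217 0.32907895 0.066     ]]
scene handle top [[0.582  0.3192 0.156 ]
 [0.5611 0.3293 0.156 ]
 [0.571  0.3461 0.156 ]
 [0.593  0.3399 0.156 ]] (array([577.1, 334.6]), array([24.5, 23.2]), 61.9)
```

>>> apply_moves:
  moves:
    - [[40,-42,0,-3],[80,-84,0,-6],[120,-126,0,-9],[160,-168,0,-12],[200,-210,0,-15],[240,-253,0,-15],[280,-295,0,-15],[320,-337,10,-15],[360,-379,30,-15],[400,-421,60,-15],[417,-439,80,-15],[417,-439,80,-15]]
  grip: 28

```text
t: 1.6
eef_pos: [0.5019, 0.078, 0.1492]
eef_rot: [[-0.114, -0.993, -0.004], [-0.993, 0.114, -0.002], [0.002, 0.004, -1.0]]
wrist_force: [-0.7, -0.3, 0.6]
finger_gap: 0.0281
```

```bash
python3 - <<'E'
from h import *
s=manip.state();print(s["t"],s["eef_pos"],s["wrist_force"],s["finger_gap"]);print(s["eef_rot"].round(3))
go(frombar(-142,92),14,83.7)
E
```

```text
1.6 [0.50192645 0.07799991 0.14918287] [-0.73360035 -0.34921328  0.6162212 ] 0.02813892069519951
[[-0.114 -0.993 -0.004]
 [-0.993  0.114 -0.002]
 [ 0.002  0.004 -1.   ]]
move [ -2.3  -0.7 135.2] turn -0.3
```

>>> apply_moves:
  moves:
    - [[-2,0,50,-0.3],[-2,0,100,-0.3],[-2,0,135,-0.3],[-2,-6,135,-0.3],[-2,-11,135,-0.3],[-2,-16,135,-0.3],[-2,-21,135,-0.3],[-2,-26,135,-0.3],[-2,-31,135,-0.3],[-2,-36,135,-0.3],[-2,-41,135,-0.3],[-2,-44,135,-0.3]]

```text
t: 3.1
eef_pos: [0.5471, 0.0776, 0.0163]
eef_rot: [[-0.106, -0.994, -0.0], [-0.994, 0.106, 0.0], [-0.0, 0.0, -1.0]]
wrist_force: [-5.8, 0.1, 4.8]
finger_gap: 0.0281
```

```bash
python3 - <<'E'
from h import *
s=manip.state();print(s["t"],tobar(s["eef_pos"]*1000),s["eef_pos"],s["wrist_force"],s["finger_gap"])
im=manip.camera("top");boxes(im);cv2.imwrite("pics/t1.png",cv2.resize(im[110:230,170:350],None,fx=4,fy=4,interpolation=2)[:,:,::-1])
E
```

```text
3.1 (np.float64(-97.27769463655999), np.float64(94.553376038311)) [0.54708552 0.07755706 0.01630705] [-5.77703448  0.09160448  4.77858517] 0.028094241232799855
box px [222. 170.] (array([575. ,  86.5]), array([124.5,  96.6]), 1.9)
box px [252. 174.] (array([560.4,  16.1]), array([ 79. , 147.5]), 5.1)
box px [301. 177.] (array([ 552.3, -114.1]), array([59.8, 69. ]), 85.1)
pad [301.1 175.2] [[ 0.5539 -0.1155  0.033 ]]
```

View pics/t1.png

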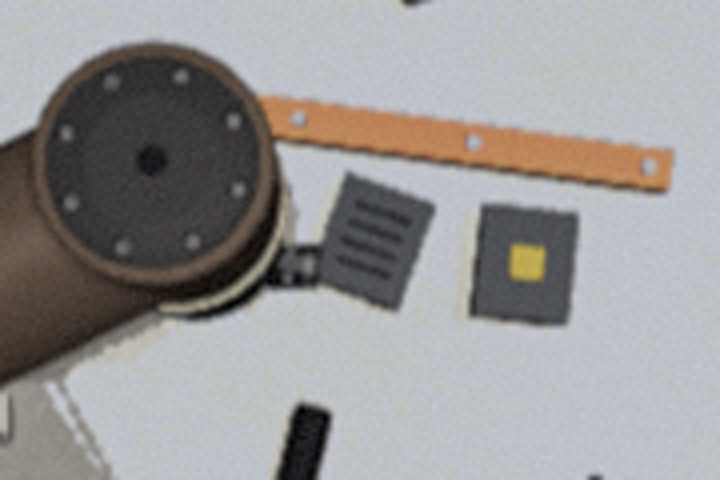

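>>> apply_moves:
  moves:
    - [[0,-1,0,0],[0,-2,0,0],[0,-3,0,0],[0,-4,0,0],[0,-4,0,0]]

```text
t: 3.78
eef_pos: [0.551, 0.0771, 0.0163]
eef_rot: [[-0.106, -0.994, 0.0], [-0.994, 0.106, 0.0], [-0.0, -0.0, -1.0]]
wrist_force: [-2.8, -0.1, -0.1]
finger_gap: 0.028
```

>>> apply_moves:
  moves:
    - [[0,-1,0,0],[0,-2,0,0],[0,-2,0,0]]

```text
t: 4.15
eef_pos: [0.5522, 0.0769, 0.0163]
eef_rot: [[-0.106, -0.994, -0.001], [-0.994, 0.106, -0.0], [0.0, 0.001, -1.0]]
wrist_force: [-5.5, 1.3, 3.5]
finger_gap: 0.0283
```

>>> apply_moves:
  moves:
    - [[0,-1,0,0],[0,-2,0,0],[0,-3,0,0],[0,-3,0,0]]

```text
t: 4.65
eef_pos: [0.5524, 0.0767, 0.0161]
eef_rot: [[-0.106, -0.994, -0.005], [-0.994, 0.106, -0.0], [0.001, 0.005, -1.0]]
wrist_force: [-18.0, 8.9, 13.1]
finger_gap: 0.0281
```

Firm contact at TCP bar-x ≈ -92. I back off, lift, and move across to the square box; the view will clear on the way.

>>> apply_moves:
  moves:
    - [[0,15,0,0],[0,40,-10,0],[0,50,-60,0],[0,50,-100,0],[60,50,-100,0],[120,50,-100,0],[170,50,-100,0],[187,50,-90,0],[187,50,-60,0],[187,50,-60,0]]

```text
t: 5.9
eef_pos: [0.485, -0.1044, 0.0746]
eef_rot: [[-0.106, -0.994, -0.003], [-0.994, 0.106, -0.0], [0.001, 0.003, -1.0]]
wrist_force: [0.4, -0.1, 0.6]
finger_gap: 0.0283
```

```bash
python3 - <<'E'
from h import *
s=manip.state();print(s["t"],tobar(s["eef_pos"]*1000),s["eef_pos"],s["wrist_force"],s["finger_gap"])
im=manip.camera("top");boxes(im,(140,200,200,280));print(bar(im))
go(frombar(-135,-95.6),14,83.7)
E
```

```text
5.9 (np.float64(-139.00125717208306), np.float64(-93.10871202533721)) [ 0.48502096 -0.10439322  0.07464287] [ 0.35754248 -0.12326919  0.63120018] 0.028260635623091272
box px [219. 185.] (array([517.2,  94.8]), array([54.5, 76.4]), 1.6)
box px [225. 158.] (array([595.9,  74. ]), array([59.7, 71.3]), 83.3)
box px [259. 175.] (array([547.2,  -8.1]), array([109.2, 106.4]), 1.4)
pad [224.7 155.5] [[0.5979 0.0742 0.033 ]]
pad [258.  143.2] [[ 0.6309 -0.0073  0.033 ]]
(array([633.4, -27. ]), array([357. ,  26.7]), 83.4)
move [ 2.8 -3.1 61.9] turn 0.3
```

>>> apply_moves:
  moves:
    - [[3,0,40,0.2],[3,0,59,0.2],[3,-6,59,0.2],[3,-12,59,0.2],[3,-18,59,0.2],[3,-24,59,0.2],[3,-29,59,0.2],[3,-34,59,0.2],[3,-38,59,0.2],[3,-42,59,0.2],[3,-44,59,0.2],[3,-44,59,0.2]]

```text
t: 7.45
eef_pos: [0.5301, -0.1118, 0.0173]
eef_rot: [[-0.109, -0.994, 0.001], [-0.994, 0.109, -0.0], [0.0, -0.001, -1.0]]
wrist_force: [-2.2, -0.1, 0.3]
finger_gap: 0.028
```

>>> apply_moves:
  moves:
    - [[0,-1,0,0],[0,-2,0,0],[0,-3,0,0],[0,-4,0,0],[0,-4,0,0]]

```text
t: 8.07
eef_pos: [0.5313, -0.1121, 0.017]
eef_rot: [[-0.11, -0.994, -0.004], [-0.994, 0.11, 0.0], [0.0, 0.004, -1.0]]
wrist_force: [-9.7, 2.8, 6.9]
finger_gap: 0.0283
```

>>> apply_moves:
  moves:
    - [[0,-1,0,0],[0,-2,0,0],[0,10,0,0],[0,40,-10,0],[0,47,-60,0],[-50,47,-60,0],[-97,47,-60,0],[-97,47,-50,0],[-97,47,-50,0]]

```text
t: 9.2
eef_pos: [0.4974, -0.0105, 0.0668]
eef_rot: [[-0.108, -0.994, -0.0], [-0.994, 0.108, -0.0], [0.0, 0.0, -1.0]]
wrist_force: [0.6, 0.1, 0.7]
finger_gap: 0.0281
```

```bash
python3 - <<'E'
from h import *
s=manip.state();print(s["t"],tobar(s["eef_pos"]*1000),s["eef_pos"],s["wrist_force"],s["finger_gap"])
im=manip.camera("top");cv2.imwrite("pics/t2.png",cv2.resize(im[110:230,170:350],None,fx=4,fy=4,interpolation=2)[:,:,::-1])
boxes(im,(140,200,270,330));go(frombar(-139,0),14,83.7)
E
```

```text
9.2 (np.float64(-137.02154094224733), np.float64(1.548291044493355)) [ 0.49737584 -0.01052509  0.06676402] [0.60567892 0.08798912 0.6580027 ] 0.02811286753579037
box px [295. 169.] (array([555.5, -94.7]), array([121.8, 111.8]), 1.3)
pad [302.7 166. ] [[ 0.5769 -0.1192  0.033 ]]
move [ 1.1  2.1 53. ] turn 0.0
```

View pics/t2.png

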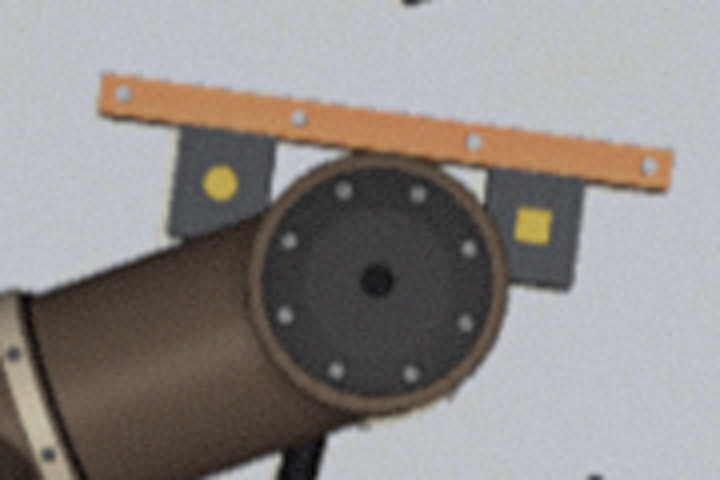

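Both pad boxes now sit flush against the bar. Now the vented box.

>>> apply_moves:
  moves:
    - [[1,2,30,0],[1,2,51,0],[1,-4,51,0],[1,-10,51,0],[1,-15,51,0],[1,-20,51,0],[1,-25,51,0],[1,-30,51,0],[1,-35,51,0],[1,-39,51,0],[1,-42,51,0],[1,-42,51,0]]

```text
t: 10.75
eef_pos: [0.5398, -0.0161, 0.0163]
eef_rot: [[-0.109, -0.994, 0.001], [-0.994, 0.109, 0.0], [-0.0, -0.001, -1.0]]
wrist_force: [-1.1, -0.8, -0.2]
finger_gap: 0.0282
```

>>> apply_moves:
  moves:
    - [[0,-1,0,0],[0,-2,0,0],[0,-3,0,0],[0,-4,0,0],[0,-5,0,0],[0,-5,0,0]]

```text
t: 11.5
eef_pos: [0.5419, -0.0168, 0.016]
eef_rot: [[-0.109, -0.994, -0.004], [-0.994, 0.109, -0.0], [0.001, 0.004, -1.0]]
wrist_force: [-10.1, 4.2, 6.5]
finger_gap: 0.0281
```

>>> apply_moves:
  moves:
    - [[0,-1,0,0],[0,-2,0,0],[0,10,0,0],[0,35,-10,0],[0,45,-50,0],[0,45,-110,0],[-30,45,-170,5],[-80,45,-230,10],[-130,45,-240,16],[-190,45,-240,16],[-190,45,-240,16]]
  grip: 60

```text
t: 12.88
eef_pos: [0.5209, 0.1809, 0.257]
eef_rot: [[-0.375, -0.927, 0.003], [-0.927, 0.375, 0.002], [-0.003, -0.002, -1.0]]
wrist_force: [-0.2, -1.1, -0.5]
finger_gap: 0.0602
```

```bash
python3 - <<'E'
from h import *
s=manip.state();print(s["t"],s["eef_pos"],s["wrist_force"],s["finger_gap"])
im=manip.camera("top");sc=manip.camera("scene");np.save("pics/top3.npy",im);np.save("pics/sc3.npy",sc)
a=cv2.resize(im[110:230,90:350],None,fx=3,fy=3,interpolation=2);b=cv2.resize(sc[150:350,190:400],None,fx=1.1,fy=1.1)
o=np.zeros((600,780,3),np.uint8);o[:360]=a;o[360:580,:231]=b
o[360:600,300:600]=cv2.resize(sc[275:299,315:345],None,fx=10,fy=10,interpolation=2)
cv2.imwrite("pics/t3.png",o[:,:,::-1]);boxes(im)
go([575,329],180,68)
E
```

```text
12.875 [0.52086288 0.18093866 0.25695004] [-0.24889858 -1.06697375 -0.45162211] 0.060169151070423046
box px [224. 156.] (array([596.7,  73.3]), array([59.8, 71.2]), 84.2)
box px [259. 162.] (array([585.4, -11.2]), array([57.8, 74.4]), 77.5)
box px [302. 167.] (array([ 575.6, -117.4]), array([60. , 71.5]), 83.0)
pad [302.6 166.1] [[ 0.5768 -0.1189  0.033 ]]
pad [224.7 155.4] [[0.5983 0.0744 0.033 ]]
move [-160.6    6.2   76.5] turn -0.2
```

View pics/t3.png

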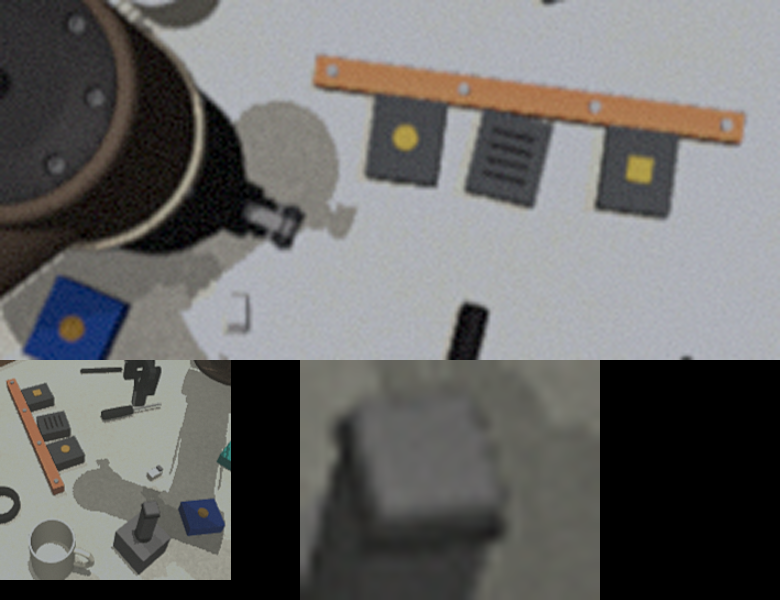

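The vented box is still turned by about 6°. My grip opening started while the fingers were still pressing and dragged it, because grip is set at the start of the call. The other two are flush. I'll push it again, centred at bar-y +10.

```bash
python3 - <<'E'
from h import *
go(frombar(-139,10),75,83.7)
E
```

```text
move [175.6 -45.7 181.2] turn -15.9
```

>>> apply_moves:
  moves:
    - [[50,-13,0,-5],[100,-26,40,-10],[150,-39,100,-16],[176,-46,150,-16],[176,-46,181,-16],[176,-46,225,-16],[176,-46,240,-16],[176,-46,240,-16]]
  grip: 28

```text
t: 13.98
eef_pos: [0.495, -0.0047, 0.0155]
eef_rot: [[-0.11, -0.994, -0.002], [-0.994, 0.11, -0.001], [0.001, 0.002, -1.0]]
wrist_force: [0.4, 0.5, 0.1]
finger_gap: 0.028
```

```bash
python3 - <<'E'
from h import *
s=manip.state();print(s["t"],tobar(s["eef_pos"]*1000),s["eef_pos"],s["finger_gap"]);go(frombar(-100,10),15,83.7)
E
```

```text
13.975 (np.float64(-140.03565294554897), np.float64(7.028632446727217)) [ 0.49498131 -0.0047471   0.01547774] 0.027973592902031236
move [ -3.  -40.    0.4] turn -0.0
```

>>> apply_moves:
  moves:
    - [[-3,-8,0,0],[-3,-16,0,0],[-3,-24,0,0],[-3,-30,0,0],[-3,-35,0,0],[-3,-39,0,0],[-3,-43,0,0],[-3,-46,0,0],[-3,-49,0,0],[-3,-52,0,0],[-3,-53,0,0],[-3,-53,0,0]]

```text
t: 15.48
eef_pos: [0.5419, -0.0085, 0.015]
eef_rot: [[-0.112, -0.994, -0.013], [-0.994, 0.112, -0.003], [0.004, 0.012, -1.0]]
wrist_force: [-17.6, -2.0, 12.6]
finger_gap: 0.0284
```

>>> apply_moves:
  moves:
    - [[0,6,0,0],[0,15,0,0],[0,42,-5,0],[0,45,-50,0],[0,45,-110,0],[-30,45,-170,5],[-80,45,-230,10],[-130,45,-240,16],[-180,45,-240,16],[-180,45,-240,16]]

```text
t: 16.73
eef_pos: [0.5243, 0.1813, 0.2565]
eef_rot: [[-0.375, -0.927, 0.001], [-0.927, 0.375, 0.001], [-0.002, -0.001, -1.0]]
wrist_force: [0.4, -0.5, -0.4]
finger_gap: 0.0282
```

```bash
python3 - <<'E'
from h import *
s=manip.state();print(s["t"],s["eef_pos"],s["wrist_force"],s["finger_gap"])
im=manip.camera("top");boxes(im);np.save("pics/top4.npy",im)
for i,(x,y) in enumerate([(596.7,73.3)]):print(tobar([x,y]))
cv2.imwrite("pics/t4.png",cv2.resize(im[120:190,190:340],None,fx=5,fy=5,interpolation=2)[:,:,::-1])
go([575,329],180,68)
E
```

```text
16.725 [0.52426535 0.18127869 0.25650137] [ 0.38659458 -0.52281221 -0.36141449] 0.028160226135172356
box px [224. 156.] (array([596.5,  73.3]), array([59.8, 70.9]), 84.2)
box px [259. 162.] (array([586.6, -11.5]), array([58.2, 71.3]), 83.3)
box px [303. 167.] (array([ 575.4, -117.3]), array([60.4, 71. ]), 83.3)
pad [302.7 166. ] [[ 0.5769 -0.1192  0.033 ]]
pad [224.7 155.5] [[0.598  0.0743 0.033 ]]
(np.float64(-47.495691898745974), np.float64(95.7664307106587))
move [-157.7    8.8   76.2] turn -0.1
```

View pics/t4.png

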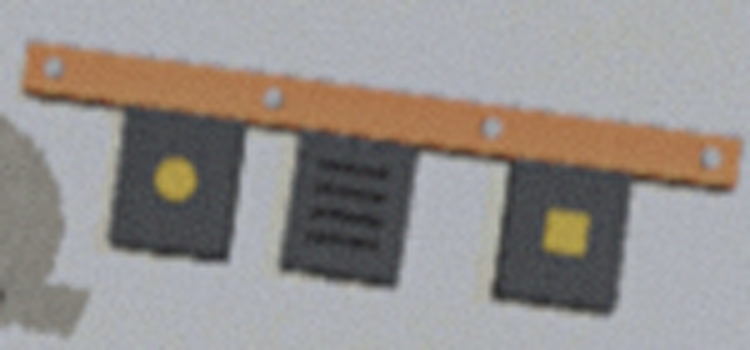

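All three boxes are now flush and parallel to the bar (bar-x ≈ -48, angles within 1°). Next, the probe.

>>> apply_moves:
  moves:
    - [[-40,2,20,0],[-80,4,40,0],[-120,6,60,0],[-158,9,70,0],[-158,9,76,0],[-158,9,76,0]]
  grip: 60

```text
t: 17.52
eef_pos: [0.5751, 0.3261, 0.1795]
eef_rot: [[-0.379, -0.925, -0.001], [-0.925, 0.379, -0.001], [0.001, 0.001, -1.0]]
wrist_force: [-0.0, 0.1, -0.1]
finger_gap: 0.0598
```

```bash
python3 - <<'E'
from h import *
s=manip.state();print(s["t"],s["eef_pos"],s["finger_gap"]);go([575,328.5],100,68)
sc=manip.camera("scene");cv2.imwrite("pics/t5.png",cv2.resize(sc[210:350,240:400],None,fx=4,fy=4,interpolation=2)[:,:,::-1])
E
```

```text
17.525 [0.57507463 0.32614721 0.17951001] 0.0597992372935107
move [-2.3  0.9 79.5] turn -0.3
```

View pics/t5.png

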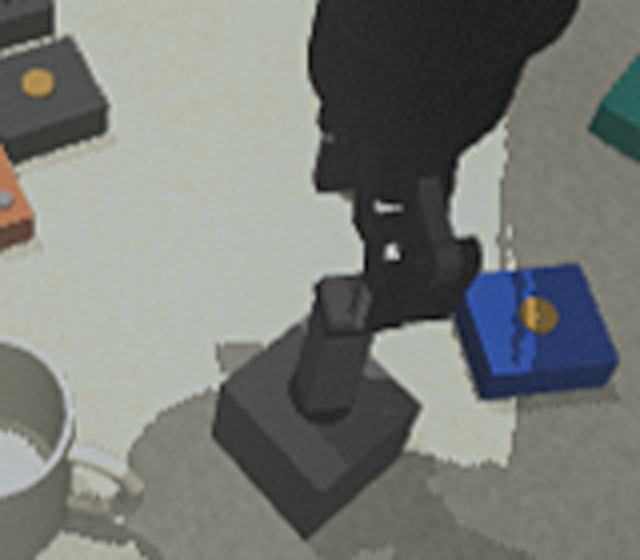

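```bash
python3 - <<'E'
from h import *
s=manip.state();p=s["eef_pos"];x=s["eef_rot"][:,0]
for n,o in(("scene",(240,210)),):
  for P in(p,p+x*.03,p-x*.03,p+x*.044,p-x*.044,[.575,.3285,.156],p+x*.044+[0,0,.01],p-x*.044+[0,0,.01]):print(((proj(n,P)[0]-o)*4).round())
E
```

```text
[350. 255.]
[334. 197.]
[368. 318.]
[326. 171.]
[377. 348.]
[346. 288.]
[329. 158.]
[382. 337.]
```

```bash
python3 - <<'E'
from h import *
sc=manip.camera("scene");s=manip.state();p=s["eef_pos"];R=s["eef_rot"]
f=8;o=np.array([310,240]);v=cv2.resize(sc[240:310,310:375],None,fx=f,fy=f,interpolation=2)
v=np.clip(v.astype(float)*2.2,0,255).astype(np.uint8);raw=v.copy()
def L(P,c):
    q=((proj("scene",P)-o+.5)*f).astype(int);cv2.polylines(v,[q],True,c,1)
for sg in(1,-1):
    b=[p+R[:,0]*sg*d+R[:,1]*w+[0,0,.006] for d,w in((.03,-.011),(.03,.011),(.0445,.011),(.0445,-.011))];L(b,(255,0,0));L([q+[0,0,.05] for q in b],(255,255,0))
a=np.radians(68);ux=np.array([np.cos(a),np.sin(a),0])*.012;uy=np.array([-ux[1],ux[0],0])
c=np.array([.575,.3285,.156]);L([c+ux+uy,c+ux-uy,c-ux-uy,c-ux+uy],(0,255,0))
out=np.hstack([raw,v]);cv2.imwrite("pics/t6.png",cv2.resize(out,(800,int(800*out.shape[0]/out.shape[1])))[:,:,::-1])
E
```

```text
(no output)
```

View pics/t6.png

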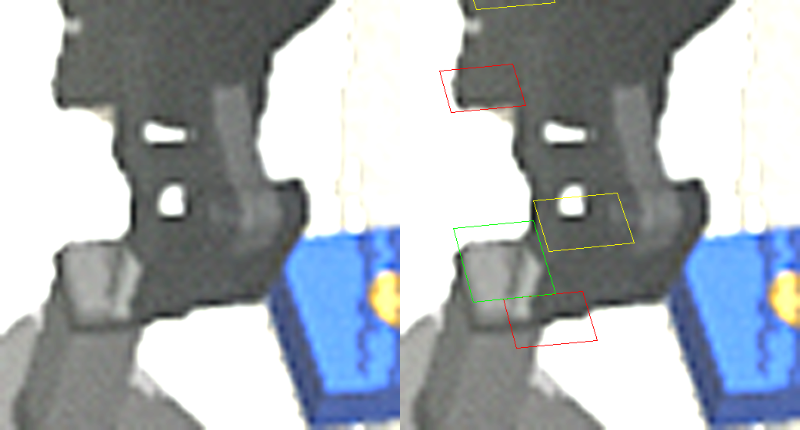

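The overlay shows the near finger in line with the predicted outline and clear of the handle. The handle sits about 3 mm further along the jaw axis, well within the 60 mm opening. I descend.

>>> apply_moves:
  moves:
    - [[-4,1,10,0],[-4,1,25,0],[-4,1,45,0],[-4,1,65,0],[-4,1,79,0],[-4,1,79,0]]

```text
t: 18.38
eef_pos: [0.5754, 0.3307, 0.0997]
eef_rot: [[-0.379, -0.925, -0.002], [-0.925, 0.379, -0.002], [0.003, 0.001, -1.0]]
wrist_force: [0.3, -0.2, 0.4]
finger_gap: 0.06
```

>>> apply_moves:
  moves:
    - [[0,0,0,0],[0,0,0,0],[0,0,0,0],[0,0,0,0],[0,0,0,0],[0,0,0,0]]
  grip: 15

```text
t: 19.12
eef_pos: [0.5765, 0.3317, 0.1023]
eef_rot: [[-0.379, -0.926, 0.001], [-0.926, 0.379, 0.001], [-0.001, -0.001, -1.0]]
wrist_force: [-0.7, -0.9, 6.1]
finger_gap: 0.0231
```

>>> apply_moves:
  moves:
    - [[0,0,-5,0],[0,0,-15,0],[0,0,-30,0],[0,0,-50,0],[0,0,-75,0],[0,0,-100,0],[0,0,-115,0],[0,0,-120,0],[0,0,-120,0]]

```text
t: 20.25
eef_pos: [0.5759, 0.3313, 0.2211]
eef_rot: [[-0.379, -0.925, -0.0], [-0.925, 0.379, -0.0], [0.0, 0.0, -1.0]]
wrist_force: [0.6, 0.6, -1.0]
finger_gap: 0.0234
```

```bash
python3 - <<'E'
from h import *
s=manip.state();print(s["t"],s["eef_pos"],s["wrist_force"],s["wrist_torque"],s["finger_gap"])
sc=manip.camera("scene");np.save("pics/sc7.npy",sc);print(proj("scene",s["eef_pos"]))
u,v=proj("scene",s["eef_pos"])[0].astype(int);x0=max(u-70,0);y0=max(v-60,0)
cv2.imwrite("pics/t7.png",cv2.resize(np.clip(sc[y0:y0+190,x0:x0+150]*1.6,0,255),None,fx=4,fy=3.15*4/3.15)[:600,:,::-1]);print(x0,y0)
E
```

```text
20.25 [0.5758583 0.3313282 0.221076 ] [ 0.5556311   0.63392972 -0.97170099] [ 0.02008258  0.00128949 -0.03803058] 0.023446926093767
[[333.09333247 263.29704873]]
263 203[ WARN:0@1.641] global loadsave.cpp:1063 imwrite_ Unsupported depth image for selected encoder is fallbacked to CV_8U.
```

View pics/t7.png

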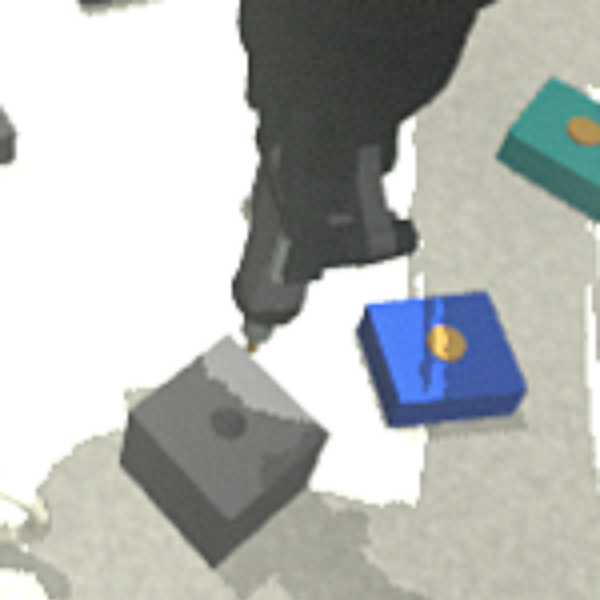

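```bash
python3 - <<'E'
from h import *
sc=np.load("pics/sc7.npy");t=np.load("pics/top4.npy")
hsv=cv2.cvtColor(sc,cv2.COLOR_RGB2HSV);m=cv2.inRange(hsv,(8,90,70),(30,255,255))
for ct in cv2.findContours(m,0,2)[0]:
    M=cv2.moments(ct)
    if 15<M['m00']<400:
        p=[M['m10']/M['m00'],M['m01']/M['m00']];print("scene pad",np.round(p,1),M['m00'],ray("scene",p,.033).round(4))
print("hole",ray("scene",[[320.5,309.25]],.06))
for z in(.125,.131,.137):print("tip",z,ray("scene",[[326,289.75]],z))
# collar: underside centre approx (268,308)/4
s=manip.state()
for z in(.179,):print("collar under",ray("scene",[[263+270/4,203+300/4]],z))
print("expected px tip/collar",proj("scene",[s["eef_pos"]+[0,0,-.09],s["eef_pos"]+[0,0,-.042]])-[263,203])
E
```

```text
scene pad [382.5 379.5] 45.5 [[0.5451 0.4866 0.033 ]]
scene pad [374.  288.4] 44.0 [[0.4352 0.342  0.033 ]]
scene pad [408.6 235.4] 29.0 [[0.2635 0.2737 0.033 ]]
scene pad [249.  230.2] 36.0 [[0.5976 0.0754 0.033 ]]
scene pad [223.4 179.3] 30.5 [[ 0.5765 -0.1175  0.033 ]]
scene pad [23.3 96.4] 71.5 [[ 1.0315 -0.8529  0.033 ]]
scene pad [183.2  75.4] 19.5 [[ 0.4644 -0.7324  0.033 ]]
scene pad [101.8  82.4] 50.0 [[ 0.7598 -0.8249  0.033 ]]
scene pad [227.1  64.8] 45.5 [[ 0.2713 -0.7328  0.033 ]]
scene pad [240.4  60.1] 30.5 [[ 0.2031 -0.7456  0.033 ]]
scene pad [180.5  43.6] 77.0 [[ 0.3697 -1.0184  0.033 ]]
scene pad [78.1 10.1] 39.0 [[ 0.7065 -1.6673  0.033 ]]
hole [[0.57535051 0.33415453 0.06      ]]
tip 0.125 [[0.57047265 0.32909667 0.125     ]]
tip 0.131 [[0.57325073 0.33130532 0.131     ]]
tip 0.137 [[0.5760288  0.33351397 0.137     ]]
collar under [[0.57520255 0.334647   0.179     ]]
expected px tip/collar [[61.84113814 87.41981646]
 [66.00873479 73.71877516]]
```

Both cameras put the round pad at (0.598, 0.0748). The tip in the picture is within 1 px of its expected place directly under the TCP, so the probe hangs straight. I carry it over.

>>> apply_moves:
  moves:
    - [[25,-13,0,0],[60,-31,0,0],[100,-51,0,0],[140,-72,0,0],[180,-93,0,0],[210,-108,10,0],[225,-115,30,0],[229,-117.6,50,0],[229,-117.6,65,0],[229,-117.6,74,0],[229,-117.6,76,0],[229,-117.6,76,0]]

```text
t: 21.8
eef_pos: [0.5984, 0.0753, 0.1456]
eef_rot: [[-0.378, -0.926, 0.001], [-0.926, 0.378, 0.0], [-0.0, -0.0, -1.0]]
wrist_force: [0.5, 0.4, -1.3]
finger_gap: 0.0234
```

```bash
python3 - <<'E'
from h import *
sc=manip.camera("scene");s=manip.state();p=s["eef_pos"];print(s["t"],p,s["wrist_force"],s["finger_gap"]);go([598,74.8],145)
print(s["eef_rot"].round(3).tolist())
hsv=cv2.cvtColor(sc,cv2.COLOR_RGB2HSV);m=cv2.inRange(hsv,(8,80,40),(30,255,255))
u,v=proj("scene",p+[0,0,-.09])[0];x0=int(u)-40;y0=int(v)-50;print("tip exp",u,v,"off",x0,y0)
for ct in cv2.findContours(m[y0:y0+100,x0:x0+80],0,2)[0]:print(cv2.boundingRect(ct),cv2.contourArea(ct))
cv2.imwrite("pics/t8.png",np.clip(cv2.resize(sc[y0:y0+90,x0:x0+80],None,fx=6.6,fy=6.6,interpolation=2)*1.6,0,255).astype(np.uint8)[:,:,::-1])
E
```

```text
21.85 [0.59846914 0.07531516 0.14586076] [-0.41162008  0.94217942 -1.25459748] 0.023284663646976553
move [0.7 0.2 0.9] turn 0
[[-0.378, -0.926, 0.001], [-0.926, 0.378, 0.0], [-0.0, -0.001, -1.0]]
tip exp 248.60594855879927 224.4342349088598 off 208 174
(37, 53, 9, 7) 36.0
(40, 48, 3, 3) 2.0
(0, 3, 40, 96) 915.5
(11, 2, 9, 7) 33.5
```

View pics/t8.png

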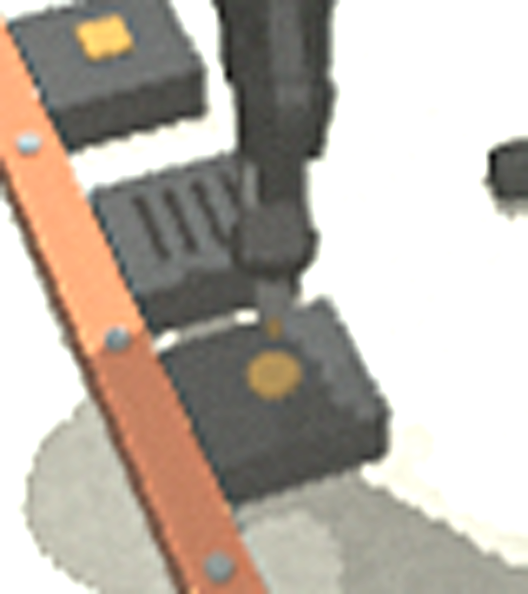

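The tip is over the pad, with the tip end at about (249.7,225) full-frame and the pad at (249.3,230), roughly 22 mm above it. I lower it, then feel for contact.

>>> apply_moves:
  moves:
    - [[0.5,-1,6,0],[0.5,-1,12,0],[0.5,-1,16,0],[0.5,-1,18,0],[0.5,-1,18,0],[0.5,-1,18,0]]

```text
t: 22.6
eef_pos: [0.599, 0.0742, 0.1275]
eef_rot: [[-0.379, -0.925, 0.0], [-0.925, 0.379, 0.0], [-0.0, -0.0, -1.0]]
wrist_force: [-1.4, -0.5, -0.2]
finger_gap: 0.0231
```

```bash
cat > f.py <<'E'
from h import *
F=[];Z=[]
for i in range(5):
    manip.camera("scene");s=manip.state();F.append(s["wrist_force"]);Z.append(s["eef_pos"])
print(s["t"],np.mean(Z,0).round(5),np.mean(F,0).round(2),np.std(F,0).round(2))
E
python3 f.py
```

```text
22.85 [0.59897 0.07412 0.12747] [-0.04  0.16 -1.  ] [0.5  0.34 0.38]
```

>>> apply_moves:
  moves:
    - [[0,0,1,0],[0,0,2,0],[0,0,3,0],[0,0,3,0]]

```text
t: 23.35
eef_pos: [0.5988, 0.0741, 0.1242]
eef_rot: [[-0.379, -0.925, -0.0], [-0.925, 0.379, -0.0], [0.0, 0.0, -1.0]]
wrist_force: [-0.6, -0.4, -1.1]
finger_gap: 0.0236
```

```bash
python3 f.py
```

```text
23.6 [0.59889 0.0741  0.1243 ] [ 0.08  0.03 -1.34] [0.33 0.52 0.71]
```

>>> apply_moves:
  moves:
    - [[0,0,1,0],[0,0,2,0],[0,0,3,0],[0,0,3,0]]

```text
t: 24.1
eef_pos: [0.599, 0.0741, 0.1213]
eef_rot: [[-0.379, -0.925, 0.0], [-0.925, 0.379, 0.0], [-0.0, -0.0, -1.0]]
wrist_force: [-0.8, 0.1, -1.5]
finger_gap: 0.0234
```

```bash
python3 f.py
```

```text
24.35 [0.59894 0.07412 0.12137] [-0.02  0.16  0.56] [0.34 0.44 0.47]
```

>>> apply_moves:
  moves:
    - [[0,0,1,0],[0,0,2,0],[0,0,2,0],[0,0,2,0]]

```text
t: 24.85
eef_pos: [0.5989, 0.0741, 0.1193]
eef_rot: [[-0.379, -0.925, 0.0], [-0.925, 0.379, 0.0], [-0.0, -0.0, -1.0]]
wrist_force: [0.9, -0.5, 0.5]
finger_gap: 0.0233
```

```bash
sed -i 's/range(5)/range(24)/' f.py; python3 f.py
```

```text
26.05 [0.5989  0.07412 0.11932] [0.36 0.15 0.98] [0.45 0.46 0.52]
```

>>> apply_moves:
  moves:
    - [[0,0,0.5,0],[0,0,1,0],[0,0,1,0],[0,0,1,0]]

```text
t: 26.55
eef_pos: [0.5989, 0.0741, 0.1183]
eef_rot: [[-0.379, -0.925, 0.0], [-0.925, 0.379, -0.0], [0.0, -0.0, -1.0]]
wrist_force: [0.7, -0.5, 1.7]
finger_gap: 0.0235
```

```bash
python3 f.py; python3 - <<'E'
from h import *
sc=manip.camera("scene");t=manip.camera("top")
a=cv2.resize(sc[165:265,190:290],(400,400),interpolation=2);b=cv2.resize(t[125:185,195:315],(800,400),interpolation=2)[:,400:]
cv2.imwrite("pics/t9.png",np.clip(np.hstack([a,b])*1.6,0,255).astype(np.uint8)[:,:,::-1])
boxes(t,(140,200,240,330));print(bar(t))
E
```

```text
27.75 [0.59888 0.0741  0.11832] [0.24 0.25 1.16] [0.67 0.47 0.47]
box px [254. 160.] (array([586.8,  -0.7]), array([80. , 70.5]), 85.7)
box px [302. 166.] (array([ 575.5, -117.2]), array([59. , 69.8]), 83.8)
pad [302.7 166. ] [[ 0.5769 -0.119   0.033 ]]
(array([627.1, -83.6]), array([243.2,  25.7]), 83.8)
```

View pics/t9.png

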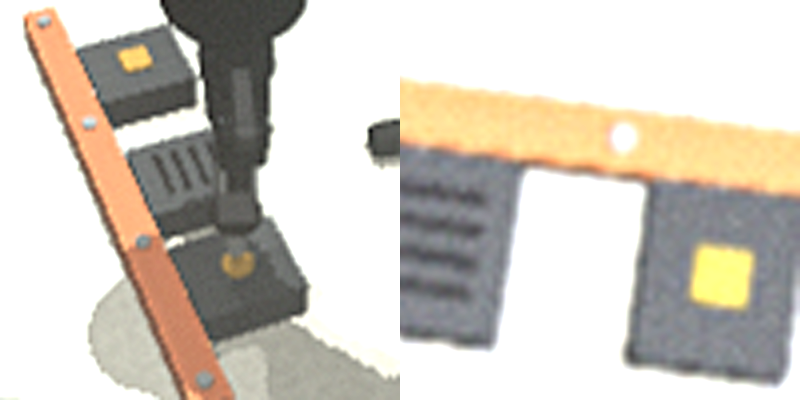

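The tip stands on the round pad and the boxes are still flush. The contact force is about 2.2 N (spring pushed in about 5–6 mm). I hand in.

```bash
python3 -c "
from rig import manip
manip.close_job();print(manip.state()['t'])"
```

```text
the job is handed in; nothing more can be done
the job is handed in; nothing more can be done
```

I pushed all three boxes back against the earth bar, lifted the probe out of its stand, and pressed its tip onto the round brass pad. I handed the job in while still holding it there, with the clock at about 28 s.

**Re-push:** the vented box needed a second push. I opened the fingers while they were still touching it, which turned it about 6°. After the re-push it measured square.

**Boxes:** before the probe was picked up, each measured about 47.5 to 48.5 mm from the bar's centre line and within about 1° of it. In the last pictures all three still looked flush. The gripper hid the round and vented boxes from above, so only the square-pad box could be re-measured, and it had not moved.

**Probe:** the gripper was vertical within 0.1° and the tip looked centred on the round pad, within about 2 mm. The wrist force gave about 2.2 N of contact, or 5 to 6 mm of spring travel. That reading is noisy, about 0.5 N per sample, so I averaged 24 of them.

**Disagreement:** the two cameras differed by 3 to 6 mm on where the probe handle stood before the grasp. The gripper centred itself on it as it closed.

I kept clear of everything else on the table, but I did not measure the bystanders again at the end.

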